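# Gang four specimen pucks against the sprung fence with a straightedge

### The job

Pick up the steel straightedge by its red grip plate and with it push the four loose specimen pucks together, as one straight row, against the yellow sprung fence of the stop frame. Press the row gently but firmly until the springs give by roughly half of their travel, hold it there for a second, never ramming the fence onto its hard stop. Then let go of the straightedge and leave it standing on the bench tight against the row, so that all four pucks stay nipped between it and the fence; do not disturb the oil bottle, the gold indenter or the swab jar.

Things in the scene. Friction and masses are not known exactly. Their poses are not given: they have to be found in the camera images.
- stop_frame: fixed low frame: two aluminium rails 14 mm wide, 12 mm high, along its x at y = +-112 mm, from x = 30 to 125 mm, joined by a rear bar. A blue carriage with two black clamp knobs (36 mm high, at y = +-112 mm) is clamped across the rails and carries the yellow fence. Origin on the bench, on the centre line, z up; x points the way the pucks are pushed. The bench is clear before the rails.
- fence_near (a point): frame point (x 0, y 0, 10 mm up): nearest place of the yellow fence bar, 188 mm long along y, 3 to 17 mm high, facing -x. Where it was clamped is unknown: the untouched face stands 0 to 50 mm past this point (+x of frame), not measured. It gives to +x by at most 7 mm on springs, 1.4 N/mm from zero, then a hard stop. The bar pivots up to 0.07 rad to line up with the row. Once released, the straightedge's own weight holds the springs.
- straightedge: steel straightedge, 0.6 to 0.8 kg, standing loose: foot bar 24 mm thick (x), 176 mm long (y), 20 mm high, either long side (x = +-12 mm) may push; step 16 x 60 mm up to 25 mm; then in the middle an upright red grip plate 12 mm thick (x), 44 mm wide (y), 25 to 78 mm up, to pinch across its thickness. Fingers at 35 mm or more up pass over the pucks. Origin: centre of the underside, z up.
- mount_0: puck, a metal specimen cast in a black resin cylinder, 31 mm diameter, 18 mm high, about 0.04 kg; origin at the centre of its underside, z up. It stands flat on the bench in front of the fence and slides easily.
- mount_1: puck, a metal specimen cast in a black resin cylinder, 31 mm diameter, 21 mm high, about 0.04 kg; origin at the centre of its underside, z up. It stands flat on the bench in front of the fence and slides easily.
- mount_2: puck, a metal specimen cast in a green resin cylinder, 31 mm diameter, 24 mm high, about 0.04 kg; origin at the centre of its underside, z up. It stands flat on the bench in front of the fence and slides easily.
- mount_3: puck, a metal specimen cast in a black resin cylinder, 31 mm diameter, 18 mm high, about 0.04 kg; origin at the centre of its underside, z up. It stands flat on the bench in front of the fence and slides easily.
- oil: small yellow oil bottle with black cap, 34 mm diameter, 83 mm high, a bystander beside the work; origin at the centre of its underside
- indenter_1: gold-coloured pointed indenter standing on its shank, 16 mm diameter, 31 mm high, a bystander beside the work; origin at the centre of its underside
- swab_jar: clear jar with white swabs, 68 mm diameter, 82 mm high, a bystander; origin at the centre of its underside
There are look-alikes about, which are no part of the job. Of the things like the mount_2, leave any that is blue or brown; of the rest the larger one is meant.

How it is judged:
On the way:
1. with the straightedge held in the gripper, all four pucks are pressed at once between it and the fence (more than 0.3 N on each), the fence taking more than 3 N in all (contact force between each of stop_frame, straightedge and mount_0 above 0.3 N and contact force between each of stop_frame, straightedge and mount_1 above 0.3 N and contact force between each of stop_frame, straightedge and mount_2 above 0.3 N and contact force between each of stop_frame, straightedge and mount_3 above 0.3 N and contact force between stop_frame and anything else above 3 N and contact force between straightedge and the fingers above 2 N), for 0.3 s.
At the end, for the whole second after the job is handed in: The four pucks stand still in one row touching a long side of the straightedge (3 mm), within 82 mm of the frame's centre line and -19 to +45 mm along its x; each still bears on the fence (over 0.1 N); the straightedge stands flat, released, parallel to the fence (0.06 rad) (x of mount_0 in the frame of stop_frame between -0.019 and 0.045 m and y of mount_0 in the frame of stop_frame between -0.082 and 0.082 m and (x of mount_0 in the frame of straightedge between 0.0245 and 0.0305 m or x of mount_0 in the frame of straightedge between -0.0305 and -0.0245 m) and angle between each of mount_0, mount_1, mount_2, mount_3's own z axis and vertical below 0.1 rad and linear speed of each of mount_0, mount_1, mount_2, mount_3, straightedge below 0.01 m/s and x of mount_1 in the frame of stop_frame between -0.019 and 0.045 m and y of mount_1 in the frame of stop_frame between -0.082 and 0.082 m and (x of mount_1 in the frame of straightedge between 0.0245 and 0.0305 m or x of mount_1 in the frame of straightedge between -0.0305 and -0.0245 m) and x of mount_2 in the frame of stop_frame between -0.019 and 0.045 m and y of mount_2 in the frame of stop_frame between -0.082 and 0.082 m and (x of mount_2 in the frame of straightedge between 0.0245 and 0.0305 m or x of mount_2 in the frame of straightedge between -0.0305 and -0.0245 m) and x of mount_3 in the frame of stop_frame between -0.019 and 0.045 m and y of mount_3 in the frame of stop_frame between -0.082 and 0.082 m and (x of mount_3 in the frame of straightedge between 0.0245 and 0.0305 m or x of mount_3 in the frame of straightedge between -0.0305 and -0.0245 m) and contact force between stop_frame and mount_0 above 0.1 N and contact force between stop_frame and mount_1 above 0.1 N and contact force between stop_frame and mount_2 above 0.1 N and contact force between stop_frame and mount_3 above 0.1 N and angle between the y axis of straightedge and the y axis of stop_frame, either way round below 0.06 rad and angle between straightedge's own z axis and vertical below 0.06 rad and height (world z) of straightedge below 0.004 m and contact force between straightedge and the fingers below 0.05 N).
It fails at once if the stop frame is pushed with more than 13 N (the sprung face rammed onto its hard stop) (contact force between stop_frame and anything else above 13 N).
It fails at once if the oil bottle is shifted more than 15 mm or tipped (distance of oil from where it was at the start of the episode above 0.015 m or angle between oil's own z axis and vertical above 0.35 rad).
It fails at once if the gold indenter is shifted more than 15 mm or tipped (distance of indenter_1 from where it was at the start of the episode above 0.015 m or angle between indenter_1's own z axis and vertical above 0.35 rad).
It fails at once if the swab jar is shifted more than 15 mm or tipped (distance of swab_jar from where it was at the start of the episode above 0.015 m or angle between swab_jar's own z axis and vertical above 0.35 rad).
It fails at once if a specimen is tipped over (angle between any of mount_0, mount_1, mount_2, mount_3's own z axis and vertical above 0.6 rad).
It also fails if it takes over 48 s, if anything falls off the work surface, if the arm or the gripper's body presses on something with over 40 N, if the wrist force passes 120 N, or if a joint passes its speed limit or range.

### The arm

A 6-joint arm with a two-finger parallel gripper is mounted at the origin on the work surface; the furniture and walls round the work are solid. World frame = base frame: x ahead of the robot, y to its left, z up, the work surface at z = 0. Lengths are in m, angles in rad, forces in N, time in s.
With the tool pointing down it reaches from about 0.325 to 0.775 m from the base axis. Payload 5.5 kg.
Tool frame: the origin (TCP) lies at the very end of the fingers, on their centre line; the grasp point (between the pads) lies 19 mm behind it (ctrl.grip_point_offset is the distance from the TCP to the grasp point, in m); z points along the fingers, y is the direction in which the jaws open and shut (so a half turn about z gives the same grasp; the last joint's range is limited). The gripper opens to 85 mm and grips with 20 to 120 N. Pads are 22 mm wide; open, the fingers measure 114 mm over their backs; the gripper's body (76 mm by 85 mm) begins 54 mm behind the grasp point. The pads swing forward as they close: fully open they stand 13 mm farther back than shut.
Start: joints at [1.062, 0.091, 1.231, -0, 1.82, -0.057], TCP at [0.262, 0.54, 0.231] pointing down, gripper open.
Joint ranges: [-2.87, 2.87], [-0.86, 2.18], [0.17, 2.46], [-1.51, 4.65], [0.06, 2.69], [-2.65, 2.65]. Speed limits (rad/s): [2.57, 2.57, 3.01, 3.14, 3.14, 3.14].

### API

Orientations are given as a unit quaternion [w, x, y, z].
In Python, from station import ctrl gives the robot as it stands. The module is installed in compiled form; this text tells all that it offers. Calls block until the motion is done:
- ctrl.move_ptp(position, orientation): joint-space move of the TCP to a pose.
- ctrl.move_straight(position, max_speed=0.15, frame=None): straight line of the TCP; frame=None keeps the orientation; max_speed is the mean speed in m/s.
- ctrl.goto_joints(angles): joint-space move.
- ctrl.ungrasp() and ctrl.clamp(force=None): open the fingers fully, or close them until they stop; force is the grip in N (None keeps the last).
- ctrl.sleep(seconds).
- ctrl.inverse_kinematics(position, orientation): joint angles nearest the present ones, or None.
- ctrl.read_camera(name): name is "side" or "top"; returns a dict with "img" (384x512x3 uint8, blue, green, red), "mtx" (3x3 intrinsics, pixels), "R" (3x3) and "t" (3): a world point X has camera coordinates R X + t. Camera axes: x right, y down, z forward; pixel columns grow to the right and rows downward; lengths in m; the calibration is good to about 2 mm. A picture is of the moment at which its call begins. There is no depth.
A pose or a line that the arm cannot do raises ctrl.Unreachable and nothing moves.
- ctrl.sign_off(): hands the job in, once; it reports no verdict.
Readings, each from a call of its own:
- ctrl.current_t(): time.
- ctrl.current_joint_positions(): joint angles.
- ctrl.current_joint_vel(): joint speeds.
- ctrl.current_joint_efforts(): joint torques, N m.
- ctrl.current_eef_pos(): TCP position.
- ctrl.current_tcp_rot(): TCP orientation.
- ctrl.current_ft_force(): force on the tool from outside, world axes, zero at the start.
- ctrl.current_torque(): the same for the moment, N m.
- ctrl.current_finger_gap(): finger opening in m.
Only numpy, scipy, OpenCV 4.12 (cv2) and the standard library are available. Lean on these libraries where they do the work, as an engineer would, in place of code of your own. Each camera call takes 0.05 s, during which the arm holds its last target. There are 200 camera calls.

## Working session

There is one attempt and no reset: what is moved stays moved. The work goes in short steps, each a Python script; the robot and the scene stay as the last script left them, time stands still between calls to the robot, and variables do not carry over. Pictures are saved under pics/ and viewed, about 8 in all and at most 12, crops included, and the job is handed in when it is done.

```bash
mkdir -p pics
python3 - <<'E'
from station import ctrl
import cv2, pickle
for n in("top","side"):
    c=ctrl.read_camera(n); pickle.dump(c,open(f"{n}0.pkl","wb")); cv2.imwrite(f"pics/{n}0.png",cv2.resize(c["img"],(800,600),interpolation=cv2.INTER_CUBIC))
    print(n,c["mtx"].tolist(),c["R"].round(3).tolist(),c["t"])
print(ctrl.current_t(),ctrl.current_tcp_rot(),ctrl.current_finger_gap(),ctrl.grip_point_offset)
E
```

```text
top [[356.91128335280126, 0.0, 253.24941465197173], [0.0, 356.91128335280126, 188.7266158169504], [0.0, 0.0, 1.0]] [[0.03, -1.0, -0.008], [-0.994, -0.029, -0.106], [0.106, 0.012, -0.994]] [0.15720646 0.55299729 0.82978876]
side [[405.0240575184229, 0.0, 252.2866610906152], [0.0, 405.0240575184229, 191.9177358400702], [0.0, 0.0, 1.0]] [[-1.0, -0.031, -0.003], [-0.018, 0.656, -0.755], [0.025, -0.754, -0.656]] [ 0.56124844 -0.04951146  1.03731736]
0.1 [-2.50838739e-04  2.23959936e-01  9.74597955e-01 -8.42553418e-04] 0.08536257221080384 0.0187
```

View pics/top0.png

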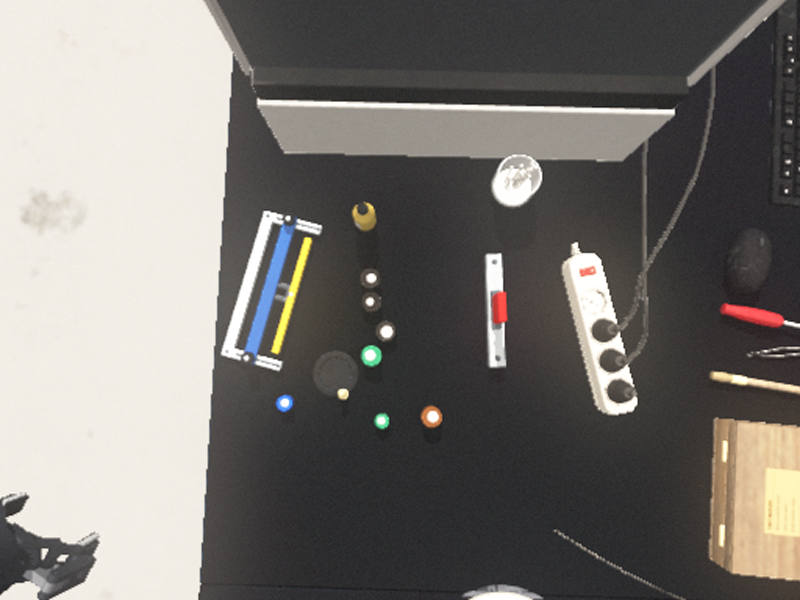

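View pics/side0.png

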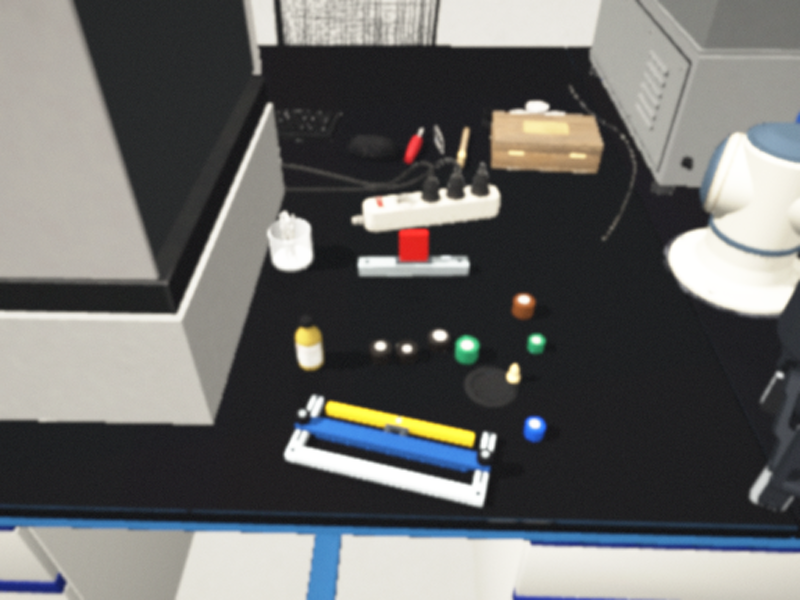

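The top view shows the frame on the left, its fence running from (308,238) to (275,353). The pucks are at (371,278), (371,301), (386,331) and green (371,355), and the straightedge is at (495,310) with its red grip.

Candidates for mount_2:
- large green (371,355)
- small green (382,421)
- blue (285,403)
- brown (431,416)

I choose the large green one and check it in a close crop.

Run:
```python
import cv2,pickle
for n,(u,v) in (("top",(135,125)),("side",(175,140))):
    c=pickle.load(open(f"{n}0.pkl","rb"))["img"]
    im=cv2.resize(c[v:v+150 if n=="top" else v+150,u:u+200],None,fx=4,fy=4,interpolation=cv2.INTER_CUBIC)
    im=(255*(im/255.)**.6).astype('uint8')
    for k in range(0,800,100): cv2.putText(im,str(u+k//4),(k,10),0,.35,(255,255,255)); cv2.line(im,(k,0),(k,599),(90,90,90),1)
    for k in range(0,600,100): cv2.putText(im,str(v+k//4),(0,k+10),0,.35,(255,255,255)); cv2.line(im,(0,k),(799,k),(90,90,90),1)
    cv2.imwrite(f"pics/{n}crop.png",im)
```

```text
(no output)
```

View pics/topcrop.png

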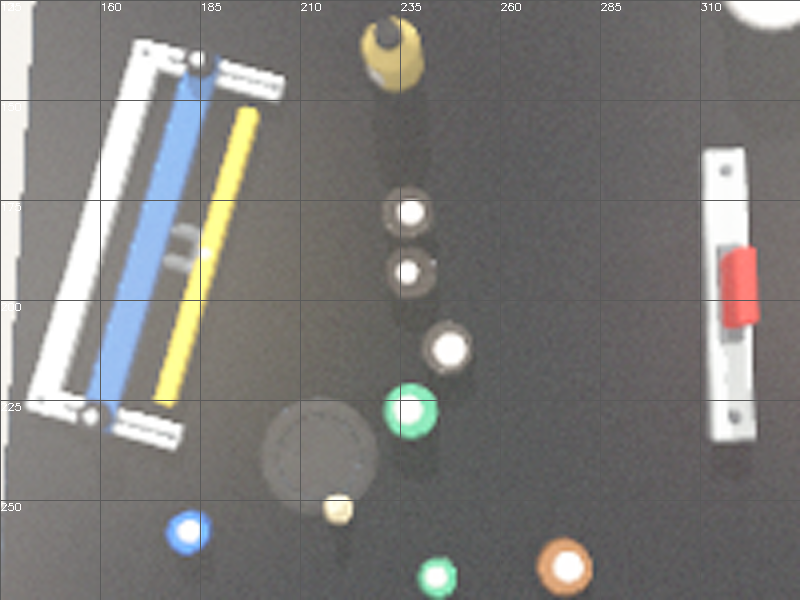

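View pics/sidecrop.png

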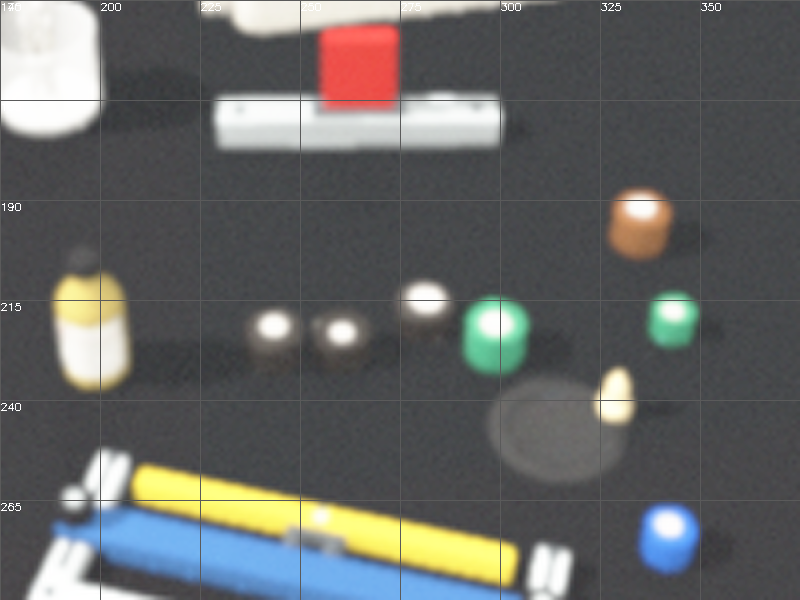

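```bash
cat > h.py <<'E'
import numpy as np
def bp(c,uv,z):
    d=c["R"].T@np.linalg.inv(c["mtx"])@np.array([*uv,1.]); o=-c["R"].T@c["t"]
    return o+d*(z-o[2])/d[2]
def pj(c,X):
    p=c["mtx"]@(c["R"]@np.asarray(X,float)+c["t"]); return p[:2]/p[2]
E
python3 - <<'E'
import pickle,numpy as np
from h import *
T=pickle.load(open("top0.pkl","rb"));S=pickle.load(open("side0.pkl","rb"))
t=lambda x,y,z:bp(T,((x+.5)/4-.5+135,(y+.5)/4-.5+125),z)[:2]
s=lambda x,y,z:bp(S,((x+.5)/4-.5+175,(y+.5)/4-.5+140),z)[:2]
np.set_printoptions(precision=4,suppress=True)
U,L=t(284,88,.012),t(180,437,.012)
print("rails T",U,L,np.linalg.norm(U-L)); 
U2,L2=s(118,455,.012),s(557,545,.012); print("rails S",U2,L2,np.linalg.norm(U2-L2))
yx=(L-U)/np.linalg.norm(L-U); fx=np.array([yx[1],-yx[0]]); O=(U+L)/2-.03*fx
print("frame O",O,"x",fx,np.arctan2(fx[1],fx[0]))
def F(p): return np.array([(p-O)@fx,(p-O)@yx])
for n,p in dict(fT_hi=t(259,112,.008),fT_lo=t(179,402,.008),fS_l=s(140,467,.017),fS_r=s(514,545,.017)).items(): print(n,p,F(p))
P=dict(m0=(t(411,212,.018),s(274,325,.018)),m1=(t(407,272,.021),s(342,331,.02)),m3=(t(450,349,.018),s(428,298,.018)),m2=(t(409,408,.024),s(496,322,.024)),
 oil=(t(386,34,.083),s(95,375,.005)),ind=(t(340,508,.015),s(616,420,.0)),disc=(t(320,456,0),s(558,428,0)),jar=(t(775,0,.04),s(40,130,0)))
for n,(a,b) in P.items(): print(n,a,b,"frame",F(a),F(b))
for n,p in dict(Tru=t(743,149,.02),Trl=t(755,438,.02),Tlu=t(703,149,.0),Tll=t(711,440,0),Sl=s(216,148,0),Sr=s(501,146,0),redu=t(757,247,.078),redl=t(759,325,.078),redSl=s(320,28,.078),redSr=s(399,28,.078)).items(): print(n,p)
E
```

```text
rails T [0.6522 0.2955] [0.4345 0.3492] 0.22416886856791604
rails S [0.65   0.2974] [0.4323 0.3474] 0.22336795837494502
frame O [0.5361 0.2932] x [0.2398 0.9708] 1.3285967124736549
fT_hi [0.6373 0.3111] [ 0.0416 -0.094 ]
fT_lo [0.4556 0.3518] [0.0376 0.0922]
fS_l [0.6371 0.3091] [ 0.0396 -0.0942]
fS_r [0.4535 0.3518] [0.037  0.0942]
m0 [0.5756 0.2133] [0.575  0.2084] frame [-0.0682 -0.0575] [-0.073 -0.058]
m1 [0.5384 0.2142] [0.5378 0.2139] frame [-0.0762 -0.0211] [-0.0766 -0.0207]
m3 [0.4925 0.1867] [0.4906 0.1849] frame [-0.1139  0.0168] [-0.1161  0.0182]
m2 [0.4562 0.21  ] [0.4547 0.2087] frame [-0.1     0.0576] [-0.1016  0.0588]
oil [0.6695 0.2275] [0.6704 0.2361] frame [-0.0319 -0.1453] [-0.0233 -0.1441]
ind [0.3951 0.25  ] [0.3925 0.2559] frame [-0.0758  0.1265] [-0.0707  0.1305]
disc [0.4252 0.265 ] [0.4235 0.2624] frame [-0.054   0.1009] [-0.057  0.102]
jar [ 0.7085 -0.004 ] [0.7352 0.0182] frame [-0.2472 -0.2386] [-0.2193 -0.2592]
Tru [0.6202 0.0109]
Trl [0.4445 0.0019]
Tlu [0.6232 0.0324]
Tll [0.4422 0.0252]
Sl [0.6206 0.0335]
Sr [0.4398 0.0265]
redu [0.5531 0.0126]
redl [0.5088 0.0111]
redSl [0.5552 0.0115]
redSr [0.5069 0.0103]
```

Top and side views agree to a few mm. The rails come out 224 mm apart, which matches the description. The fence face stands about 39 mm past the origin, and the puck spacing of at least 37 mm leaves room for one straight push with the straightedge centred. Moving to grasp.

```bash
cat >> h.py <<'E'
def Q(th): # tool down, jaw axis at yaw th
    f=(th+np.pi/2)/2; return [0,np.cos(f),np.sin(f),0]
YAW=1.340; FX=np.array([np.cos(YAW),np.sin(YAW)]); FY=np.array([-FX[1],FX[0]]); O=np.array([.5355,.2937])
def W(x,y,z): return [*(O+x*FX+y*FY),z]
E
python3 - <<'E'
from station import ctrl
from h import *
import cv2,pickle
c=np.array([.531,.018])
for k in (0,np.pi,-np.pi):
    print(k,[ (None if j is None else np.round(j,2)) for j in (ctrl.inverse_kinematics([*c,.04],Q(1.614+k)),ctrl.inverse_kinematics(W(0,0,.04),Q(YAW+k)))])
ctrl.move_ptp([*c,.13],Q(1.614))
print(ctrl.current_t(),ctrl.current_eef_pos(),ctrl.current_joint_positions())
ctrl.move_straight([*c,.037],.08)
C=ctrl.read_camera("side"); pickle.dump(C,open("side1.pkl","wb"))
cv2.imwrite("pics/g1.png",cv2.resize(C["img"][100:250,175:375],None,fx=4,fy=4,interpolation=cv2.INTER_CUBIC))
print(ctrl.current_t(),ctrl.current_eef_pos(),ctrl.current_ft_force())
E
```

```text
0 [array([-0.03, -0.05,  1.71, -0.  ,  1.48, -1.64]), array([ 0.45,  0.17,  1.49, -0.  ,  1.49, -0.89])]
3.141592653589793 [array([-0.03, -0.05,  1.71, -0.  ,  1.48,  1.5 ]), array([ 0.45,  0.17,  1.49, -0.  ,  1.49,  2.25])]
-3.141592653589793 [array([-0.03, -0.05,  1.71, -0.  ,  1.48,  1.5 ]), array([ 0.45,  0.17,  1.49, -0.  ,  1.49,  2.25])]
2.2333 [0.53111609 0.01870086 0.13025635] [-2.89821304e-02 -9.06206096e-02  1.59091191e+00  2.46366600e-04
  1.64091549e+00 -1.64381045e+00]
3.5917 [0.53151531 0.01797637 0.03784185] [0.74662002 0.11280848 1.07061475]
```

View pics/g1.png

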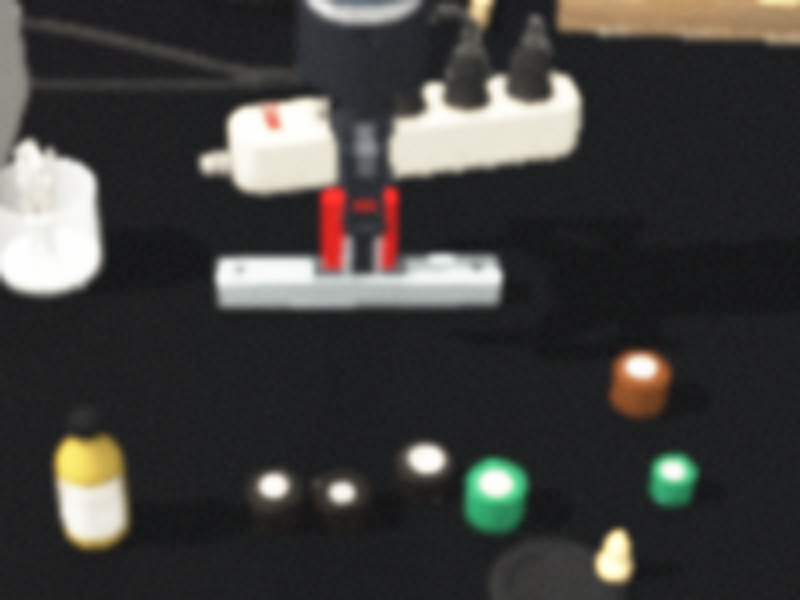

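The finger sits centred over the red plate (about (362,225) in the crop) and straddles it. Next: clamp, lift slightly, rotate, and go to the pre-push position.

Run:
```python
from station import ctrl
from h import *
import cv2,pickle
np.set_printoptions(precision=4,suppress=True)
ctrl.clamp(80); ctrl.sleep(.2)
p=np.array(ctrl.current_eef_pos()); print("gap",ctrl.current_finger_gap(),p,ctrl.current_ft_force())
np.save("zg.npy",p[2])
ctrl.move_straight([p[0],p[1],p[2]+.006],.05); print("lift",ctrl.current_eef_pos(),ctrl.current_ft_force(),ctrl.current_torque())
ctrl.move_straight(W(-.175,0,p[2]+.006),.08,Q(YAW))
print(ctrl.current_t(),ctrl.current_eef_pos(),W(-.175,0,p[2]+.006),ctrl.current_tcp_rot(),Q(YAW),ctrl.current_finger_gap(),ctrl.current_ft_force())
for n,(u,v) in (("top",(135,125)),("side",(175,130))):
    C=ctrl.read_camera(n); pickle.dump(C,open(n+"2.pkl","wb"))
    cv2.imwrite(f"pics/{n}2.png",cv2.resize(C["img"][v:v+150,u:u+200],None,fx=4,fy=4,interpolation=cv2.INTER_CUBIC))
```

```text
gap 0.011021086939973165 [0.5311 0.0178 0.0372] [-0.2989 -2.0913  1.0677]
lift [0.5306 0.018  0.0424] [-0.0773 -0.4548 -6.4837] [-0.0098 -0.028  -0.0286]
6.275 [0.4956 0.123  0.0431] [np.float64(0.49546825863351956), np.float64(0.12334020520331912), np.float64(0.04315042931378412)] [ 0.      0.1153  0.9933 -0.0001] [0, np.float64(0.11514221272991211), np.float64(0.9933490176406576), 0] 0.01109661161578842 [ 0.6948 -0.942  -6.9974]
```

View pics/top2.png

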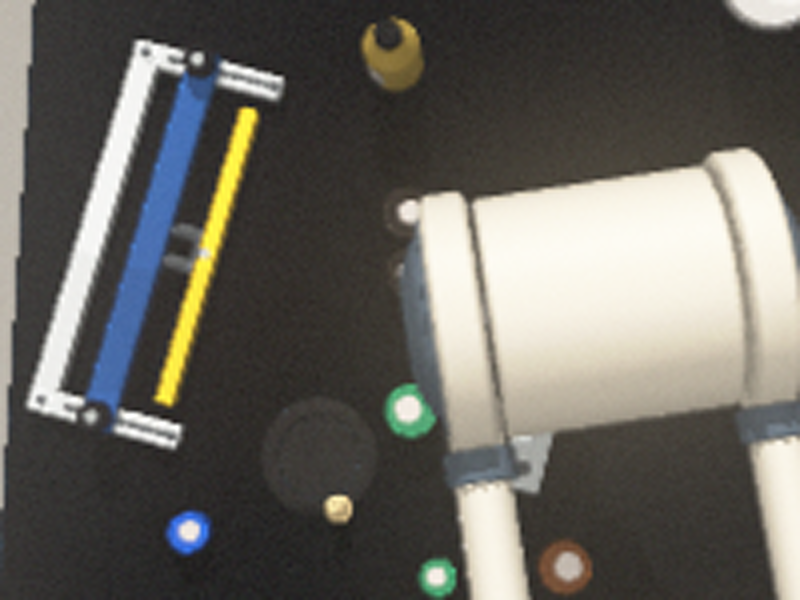

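Top view: the straightedge is mostly hidden by the arm, its lower end showing at about (535,460). The frame, oil bottle and indenter are unmoved. Pushing to just short of the fence, with the foot 3 mm up.

Run:
```python
from station import ctrl
from h import *
import cv2,pickle
np.set_printoptions(precision=3,suppress=True)
z=float(np.load("zg.npy"))+.003
ctrl.move_straight(W(-.172,0,z),.05); 
f0=np.array(ctrl.current_ft_force()); print(f0)
for x in (-.13,-.09,-.055,-.02):
    ctrl.move_straight(W(x,0,z),.045)
    f=np.array(ctrl.current_ft_force())-f0; print(x,ctrl.current_t(),f[:2]@FX,f[:2]@FY,f[2])
C=ctrl.read_camera("side"); pickle.dump(C,open("side3.pkl","wb"))
cv2.imwrite("pics/side3.png",cv2.resize(C["img"][140:290,175:375],None,fx=4,fy=4,interpolation=cv2.INTER_CUBIC))
```

```text
[ 0.476  1.045 -7.76 ]
-0.13 7.7083 -1.1146708860098544 0.7353796683005812 1.5681721174527814
-0.09 8.75 -2.982746449107199 -2.536296033619023 4.0526185890195725
-0.055 9.675 -2.906005101172954 0.8897064708502112 1.3271075961891086
-0.02 10.6 -0.6552036858548118 0.08379696929409655 4.521384010002146
```

View pics/side3.png

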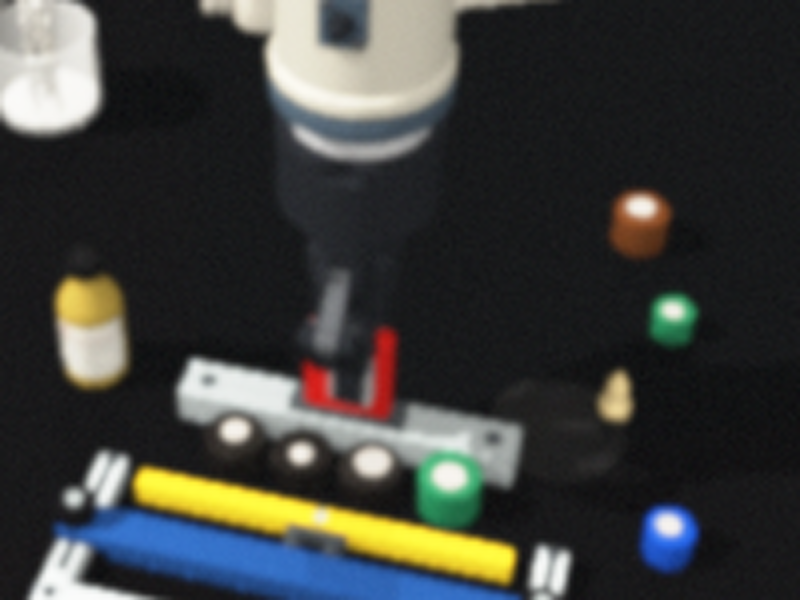

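Side view: all four pucks lie in one row on the straightedge face, at (235,430), (300,455), (372,463) and (450,477). It is parallel to the yellow fence, with about 15 mm to go. The disc is flat and the bystanders are unmoved. Now stepping in with averaged force.

Run:
```python
from station import ctrl
from h import *
z=float(np.load("zg.npy"))+.003
def avg(n=10):
    a=[]
    for _ in range(n): ctrl.sleep(.02); a.append(ctrl.current_ft_force())
    return np.mean(a,0),np.std(a,0)
ctrl.sleep(.2); f0,s=avg(); print("base",f0[:2]@FX,f0[2],s)
b=f0[:2]@FX
x=-.02
hist=[]
while x<.006:
    x+=.003 if x<-.0085 else .001
    ctrl.move_straight(W(x,0,z),.02)
    f,_=avg(); p=np.array(ctrl.current_eef_pos()); F=-(f[:2]@FX-b)
    print(f"{x:.4f} {(p[:2]-O)@FX:.4f} z{p[2]:.4f} F{F:.2f} y{(f-f0)[:2]@FY:.2f} fz{f[2]:.2f}")
    if F>4.6: break
print(ctrl.current_t(),ctrl.current_torque())
```

```text
base -0.046457331495348336 -6.581736266951914 [0.45275594 0.5175596  0.45955162]
-0.0170 -0.0169 z0.0401 F-0.09 y0.15 fz-6.24
-0.0140 -0.0137 z0.0407 F-1.09 y0.32 fz-5.27
-0.0110 -0.0109 z0.0402 F-0.20 y1.51 fz-5.39
-0.0080 -0.0080 z0.0398 F-0.48 y0.07 fz-5.81
-0.0070 -0.0070 z0.0403 F0.86 y0.20 fz-4.02
-0.0060 -0.0058 z0.0403 F0.49 y1.34 fz-3.22
-0.0050 -0.0048 z0.0402 F0.02 y1.60 fz-2.61
-0.0040 -0.0039 z0.0402 F0.45 y1.28 fz-2.45
-0.0030 -0.0029 z0.0402 F0.77 y1.18 fz-2.32
-0.0020 -0.0021 z0.0402 F2.58 y0.94 fz-1.62
-0.0010 -0.0012 z0.0402 F4.52 y0.64 fz-0.78
-0.0000 -0.0004 z0.0402 F5.65 y0.85 fz-0.32
16.2167 [-1.10052671  0.09465512 -0.12022326]
```

Run:
```python
from station import ctrl
from h import *
import cv2,pickle
C=ctrl.read_camera("side"); pickle.dump(C,open("side4.pkl","wb"))
a=[]
for _ in range(10): ctrl.sleep(.02); a.append(ctrl.current_ft_force())
print(np.mean(a,0),np.mean(a,0)[:2]@FX,ctrl.current_finger_gap())
cv2.imwrite("pics/side4.png",cv2.resize(C["img"][200:290,190:310],None,fx=6.6,fy=6.6,interpolation=cv2.INTER_CUBIC))
```

```text
[-1.97253397 -5.61328414 -0.6443413 ] -5.915668025829186 0.011156642888108713
```

View pics/side4.png

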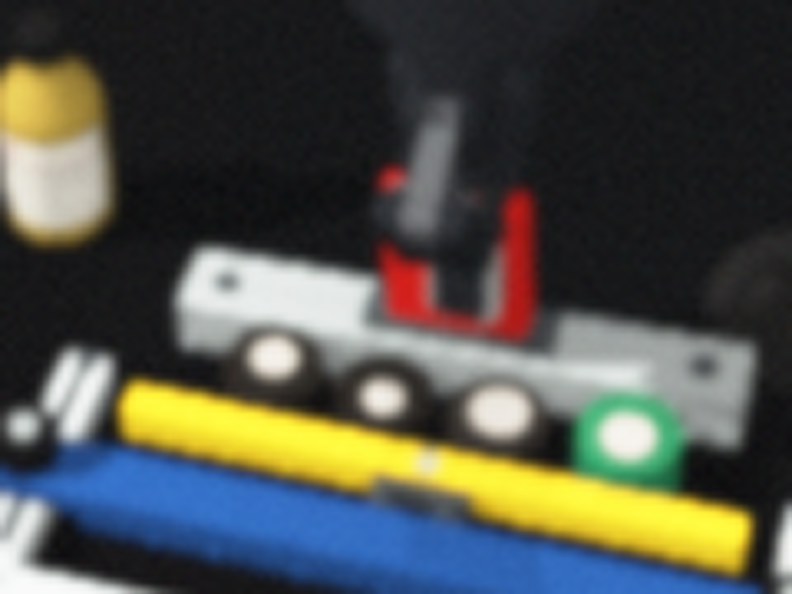

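All four pucks are nipped between the straightedge and the fence, and the fence stays parallel and visibly pushed in at about 5–6 N. Holding one second, then lowering the straightedge onto the bench in steps.

Run:
```python
from station import ctrl
from h import *
zg=float(np.load("zg.npy"))
def rep(l,n=10):
    a=[]
    for _ in range(n): ctrl.sleep(.02); a.append(ctrl.current_ft_force())
    f=np.mean(a,0); p=np.array(ctrl.current_eef_pos())
    print(l,f"t{ctrl.current_t():.1f} x{(p[:2]-O)@FX:.4f} z{p[2]-zg:.4f} F{-f[:2]@FX:.2f} y{f[:2]@FY:.2f} fz{f[2]:.2f}"); return f
ctrl.sleep(1.0); rep("held")
for dz in (.0022,.0014,.0007,0,-.0005):
    ctrl.move_straight(W(0,0,zg+dz),.01); f=rep(dz)
    if f[2]>6: break
```

```text
held t17.6 x-0.0004 z0.0030 F5.87 y0.88 fz-0.44
0.0022 t18.0 x-0.0004 z0.0028 F6.47 y3.03 fz2.39
0.0014 t18.4 x-0.0003 z0.0027 F7.34 y4.55 fz5.00
0.0007 t18.9 x-0.0002 z0.0026 F8.29 y6.23 fz7.76
```

Run:
```python
from station import ctrl
from h import *
import cv2,pickle
zg=float(np.load("zg.npy"))
ctrl.move_straight(W(0,0,zg+.003),.01)
a=[]
for _ in range(15): ctrl.sleep(.02); a.append(ctrl.current_ft_force())
f=np.mean(a,0);print(-f[:2]@FX,f[:2]@FY,f[2],ctrl.current_torque(),ctrl.current_eef_pos(),ctrl.current_t())
C=ctrl.read_camera("side"); pickle.dump(C,open("side5.pkl","wb"))
for y in(-.088,.088):
    for z in (0,.003,.02): print(y,z,pj(C,W(.0116,y,z)), (pj(C,W(.0116,y,z))-[205,215]+.5)*[7,7])
cv2.imwrite("pics/side5.png",cv2.resize(C["img"][215:300,205:315],None,fx=7,fy=7,interpolation=cv2.INTER_CUBIC))
```

```text
5.185170813653953 1.1907678336145375 -0.9778180178117571 [-1.17951896 -0.06454035 -0.18168179] [0.53543329 0.29332692 0.04004149] 19.4833
-0.088 0 [217.92362462 252.77584671] [ 93.96537232 267.93092696]
-0.088 0.003 [217.83843154 251.82237563] [ 93.3690208  261.25662943]
-0.088 0.02 [217.34799566 246.3334738 ] [ 89.93596964 222.8343166 ]
0.088 0 [302.12530087 270.27790774] [683.37710608 390.44535419]
0.088 0.003 [302.24312363 269.32609522] [684.2018654  383.78266651]
0.088 0.02 [302.92186705 263.84297391] [688.95306932 345.4008174 ]
```

View pics/side5.png

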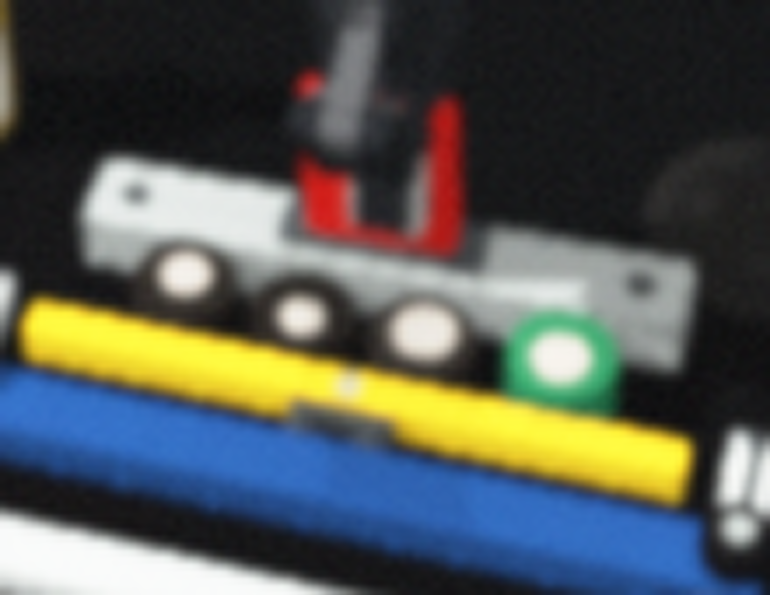

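The predicted bottom corners are (94,268) and (683,390). I see them at (87,262) and (682,370), so the right end is about 6 mm up and the left end is already on the bench. The straightedge has rolled by about 0.035 rad in the grip. I'll level it by pivoting about the grounded end, then release.

```bash
cat > lv.py <<'E'
from station import ctrl
from h import *
from scipy.spatial.transform import Rotation as R
zg=float(np.load("zg.npy")); R0=R.from_quat(np.roll(Q(YAW),-1))
def rep(l,n=10):
    a=[];m=[]
    for _ in range(n): ctrl.sleep(.02); a.append(ctrl.current_ft_force()); m.append(ctrl.current_torque())
    f=np.mean(a,0);m=np.mean(m,0); p=np.array(ctrl.current_eef_pos())
    print(l,f"t{ctrl.current_t():.1f} x{(p[:2]-O)@FX:.4f} y{(p[:2]-O)@FY:.4f} z{p[2]-zg:.4f} F{-f[:2]@FX:.2f} fy{f[:2]@FY:.2f} fz{f[2]:.2f} Mx{m[:2]@FX:.2f} My{m[:2]@FY:.2f}"); return f,m[:2]@FX
def lvl(al):
    q=np.roll((R.from_rotvec(-al*np.array([*FX,0]))*R0).as_quat(),1)
    ctrl.move_straight(W(0,al*.04,zg+.003-al*.088),.01,list(q))
E
python3 - <<'E'
from lv import *
rep("0")
for al in (.008,.016,.024,.030,.035):
    lvl(al); f,m=rep(al)
    if -f[:2]@FX>8.5 or f[2]>5 : break
E
```

```text
0 t19.7 x-0.0004 y-0.0000 z0.0029 F5.97 fy1.22 fz-1.13 Mx-0.30 My1.13
0.008 t20.1 x-0.0004 y0.0002 z0.0022 F5.83 fy0.84 fz-0.76 Mx-0.25 My1.10
0.016 t20.5 x-0.0004 y0.0005 z0.0015 F5.81 fy0.61 fz-0.99 Mx-0.29 My1.10
0.024 t20.9 x-0.0004 y0.0008 z0.0008 F5.81 fy0.71 fz-0.73 Mx-0.31 My1.09
0.03 t21.4 x-0.0004 y0.0010 z0.0003 F5.68 fy0.03 fz-0.72 Mx-0.29 My1.08
0.035 t21.8 x-0.0004 y0.0012 z-0.0001 F5.55 fy0.35 fz-1.08 Mx-0.29 My1.09
```

Forces stayed flat through the pivot, which confirms the roll. Continuing until the other end touches.

Run:
```python
from lv import *
import cv2
for al in (.039,.043,.047,.051,.055):
    lvl(al); f,m=rep(al)
    if m>-.1 or m<-.5 or f[2]>1.5 or -f[:2]@FX>8: break
C=ctrl.read_camera("side")
cv2.imwrite("pics/side6.png",cv2.resize(C["img"][215:300,205:315],None,fx=7,fy=7,interpolation=cv2.INTER_CUBIC))
```

```text
0.039 t22.2 x-0.0004 y0.0013 z-0.0004 F5.35 fy0.33 fz-0.97 Mx-0.28 My1.07
0.043 t22.6 x-0.0004 y0.0013 z-0.0005 F6.06 fy-0.80 fz0.14 Mx-0.09 My1.11
```

View pics/side6.png

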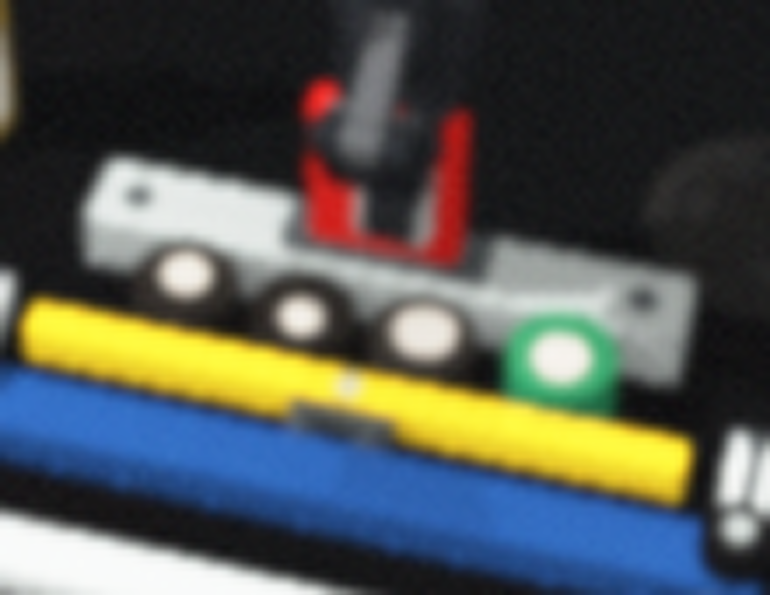

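The right bottom corner has come down to (680,384) and both ends now stand on the bench; the moment changed at touchdown. Releasing and retracting.

Run:
```python
from lv import *
import cv2
ctrl.sleep(.4); rep("pre")
ctrl.ungrasp(); ctrl.sleep(.3); print(ctrl.current_finger_gap()); rep("open")
p=ctrl.current_eef_pos(); ctrl.move_straight([p[0],p[1],.17],.08); 
ctrl.move_straight([.40,.0,.25],.25)
ctrl.sleep(.3)
ims=[ctrl.read_camera(n)["img"] for n in("side","top")]
a=cv2.resize(ims[0][215:300,195:315],(792,561)[:2],interpolation=cv2.INTER_CUBIC); cv2.imwrite("pics/side7.png",a)
cv2.imwrite("pics/top7.png",cv2.resize(ims[1][125:275,135:335],None,fx=4,fy=4,interpolation=cv2.INTER_CUBIC))
print(ctrl.current_t())
```

```text
pre t23.2 x-0.0004 y0.0013 z-0.0005 F5.87 fy-0.63 fz0.50 Mx-0.08 My1.11
0.08560864077315465
open t24.4 x-0.0000 y0.0017 z-0.0008 F-0.10 fy0.09 fz-0.09 Mx0.03 My-0.01
28.1083
```

View pics/side7.png

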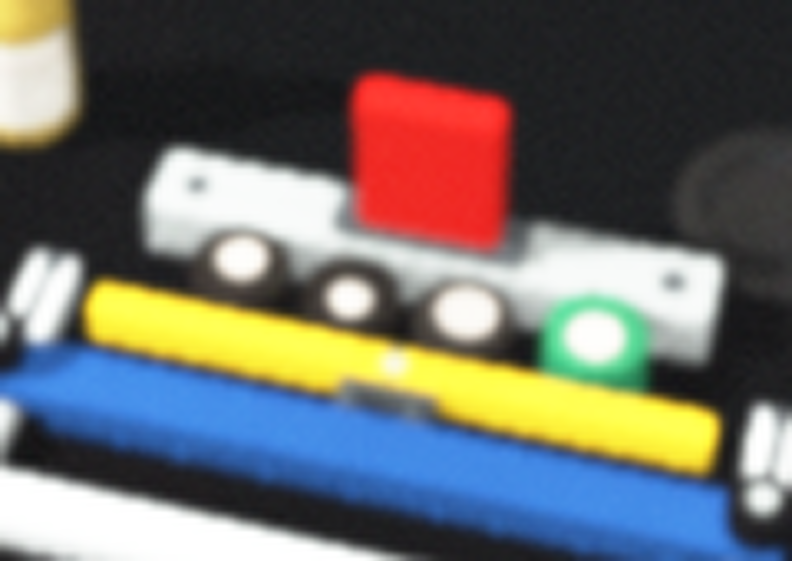

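View pics/top7.png

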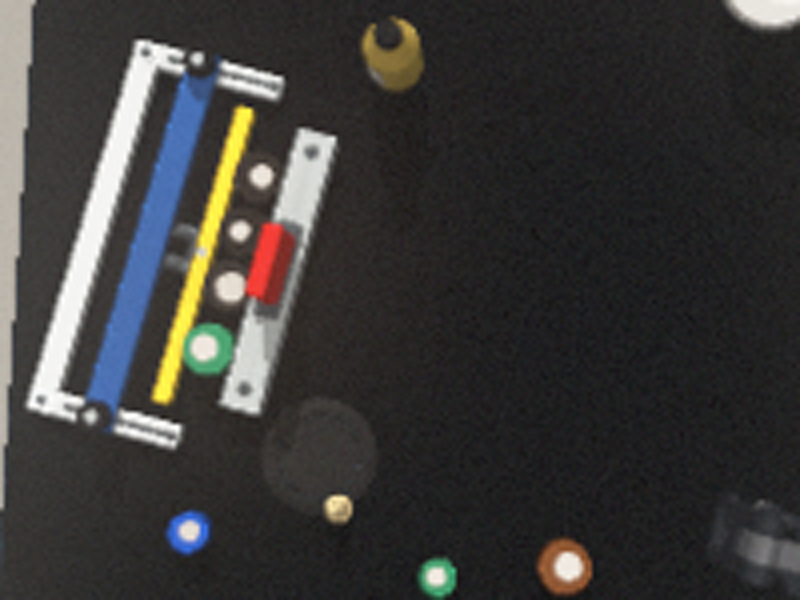

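The straightedge stands free, with all four pucks between it and the fence. In the top view both fence ends have shifted about 6 px, which is about 3.5 mm. The bystanders have not moved. Handing in.

```bash
python3 -c "
from station import ctrl
ctrl.sign_off()"
```

```text
the job is handed in; nothing more can be done
```

I gripped the straightedge by its red plate and pushed the four pucks in one straight stroke against the yellow fence. I held them at about 5.9 N for over a second, then set the straightedge down and released it. The job was handed in at about 28 s on the robot's clock.

- **Final state:** in the last pictures all four pucks sit between the fence and the straightedge. The straightedge stands flat and parallel to the fence, and tool force was about zero after release.
- **Fence:** it still stands about 3.5 mm in at both ends, roughly half its travel. The highest averaged push at the wrist was 8.3 N, during the set-down below.
- **Bystanders:** the oil bottle, indenter and jar show no visible movement.
- **What went wrong on the way:** the straightedge had rolled about 0.04 rad in the grip, so my first lowering stalled with one end on the bench. I backed off and levelled it about the grounded end before letting go.
- **Readings that disagreed:** the wrist force rose faster than 1.4 N/mm over the last 2 mm. That could be the grounded end or sensor noise, so I relied on the picture for the fence travel.
- **Not checked:** the force on each single puck could not be measured.

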